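# Pin the swivel hanger bar onto its post

### The arm

A 6-joint arm with a two-finger parallel gripper is mounted at the origin on the work surface. World frame = base frame: x ahead of the robot, y to its left, z up, the work surface at z = 0. Lengths are in m, angles in rad, forces in N, time in s.
With the tool pointing down it reaches from about 0.4 to 0.825 m from the base axis. Payload 7 kg.
Tool frame: the origin (TCP) lies at the very end of the fingers, on their centre line; the grasp point (between the pads) lies arm.hold_point_z behind it (arm.hold_point_z is the distance from the TCP to the grasp point, in m); z points along the fingers, y is the line along which they close (so a half turn about z gives the same grasp; the last joint's range is limited). The gripper opens to 88 mm and grips with 3 to 60 N. Pads are 19 mm wide; open, the fingers measure 130 mm over their backs; the gripper's body (78 mm by 193 mm) begins 47 mm behind the grasp point.
Start: joints at [-0.883, 0.359, 0.012, 0, -1.224, -0.288], TCP at [0.263, -0.622, 0.227] pointing down, gripper open.
Joint ranges: [-3.07, 3.07], [-1.43, 2.12], [-1.02, 1.25], [-3.03, 1.67], [-3.05, -0], [-3.03, 3.03]. Speed limits (rad/s): [2.39, 2.39, 3.01, 3.14, 3.14, 3.14].

### API

Orientations are given as [roll, pitch, yaw] about the fixed x, y, z axes, in that order (R = Rz(yaw) Ry(pitch) Rx(roll)).
In Python, from station import arm, imaging, get_state gives the robot as it stands (arm), with the cameras (imaging) and the readings as plain functions.
- The arm moves only by the tool nudge_tcp, called after "Emit:" in YAML: its name, and indented under it one key for each argument. Schema: {"type":"object","properties":{"segments":{"type":"array","items":{"type":"object","properties":{"finger_gap":{"type":"number"},"tx":{"type":"number"},"ty":{"type":"number"},"tz":{"type":"number"},"turn":{"type":"number"}},"additionalProperties":false,"required":["finger_gap"]},"minItems":1,"maxItems":20},"grip_force":{"type":"number"},"only":{"type":"string"},"quiet":{"type":"boolean"},"lines":{"type":"string"}},"required":["segments"],"additionalProperties":false}. segments is a list of rows, 1 to 20 of them, each an object with the fields finger_gap (the finger opening in m), tx, ty, tz (the shift in m), turn (a turn about the tool's z in rad); a field left out counts as zero (the opening has to be given); each row is the pose to reach, as a shift and turn from the pose commanded when the call began, along the tool's axes at that moment; what a row does not reach only later rows make up. A row lasts 1/12 s, in which the tool goes at most 0.0417 m and 0.125 rad, less where a joint would pass 70% of its speed; a pose out of reach is approached as far as the arm can. The fingers move at their own pace and stop on an object; grip_force is the grip in N (left out, the last holds). Time passes only in rows, so rows that do not move let the fingers close. The tool returns the time, the measured TCP pose, the force, the opening and the grip force at its end. only (a regular expression) keeps the lines of the reply that match it, lines (a string "A,B") keeps lines A to B, and quiet returns only ok. Input that does not fit is refused with a message, and nothing moves.
- get_state(): the state, without advancing time (a new reading comes with each control period).
- imaging.grab_frame(name): name is "scene" or "top" or "wrist"; returns the picture (480x640x3 uint8, red, green, blue); there is no depth.
- imaging.camera_params(name): a dict with "fx", "fy", "cx", "cy" (pixels), "D" ([k1, k2, p1, p2, k3] as OpenCV has them; the pictures are not rectified), "T" (4x4, takes a point from camera to world coordinates); the wrist camera has in their place "hand_eye" (4x4, takes a point from camera to tool coordinates, whose origin is the TCP and whose axes are the flange's). Camera axes: x right, y down, z forward; pixel columns grow to the right and rows downward; lengths in m; the calibration is good to about 2 mm. A picture is of the moment at which its call begins: read the wrist's pose just before it. camera_params takes no time and is no camera call.
- arm.job_done(): hands the job in; it is judged then, once.
The state is a dict: "t": time; "q": joint angles; "qd": joint speeds; "joint_efforts": joint torques, N m; "eef_pos": TCP position; "ee_rot": TCP orientation; "force": force on the tool from outside, world axes, zero at the start; "moment": the same for the moment, N m; "width": finger opening in m; "gripper_force": force on a finger pad.
Only numpy, scipy, OpenCV 4.12 (cv2) and the standard library are available. Lean on these libraries where they do the work, as an engineer would, in place of code of your own. Each camera call takes 0.05 s, during which the arm holds its last target. There are 200 camera calls.

### The job

Put the swivel hanger back together: lay the round spacer on top of the post, lay the hanger bar on the spacer with its end pegs upward and all the holes in line, then take the pin out of its slanted socket and pass it down through bar, spacer and post until its head sits fully home on the bar. Let go of everything, and leave the mug, the cone marker and the tin standing where they are.

Things in the scene. Friction and masses are not known exactly. Their poses are not given: they have to be found in the camera images.
- post: Fixed galvanised steel pivot post, 44 x 44 mm square and 90 mm tall, on an 84 x 84 x 6 mm flange with four bolts. A round upright hole, 16 mm in diameter and 42 mm deep, opens in the middle of its top. Origin: centre of the flange's underside, on the shelf surface (z = 0); z up, along the hole's axis.
- post_hole (a point): Centre of the mouth of the post's hole, at the level of the post's top, 90 mm above the shelf surface.
- spacer: Loose round black plastic spacer, outside diameter 44 mm, hole 16 mm, 14 mm thick, 30 g, lying flat on the shelf. Origin: centre of its underside; z up, along its hole.
- bar: Loose aluminium hanger bar, 190 mm long (x), 36 mm wide (y), 12 mm thick (z), about 0.2 kg, with a 16 mm hole through its middle (its balance point) and a round upturned peg (10 mm diameter, 22 mm tall) 85 mm either side of the hole. It lies flat on the shelf, pegs up. Origin: centre of its underside, on the hole's axis; x along the bar, z up. On the post it may point any way.
- pin: Loose pin, about 80 g: steel shank 12 mm in diameter, 60 mm long, its last 8 mm tapering to 6 mm, under a round black head 24 mm in diameter, 30 mm tall. Origin: on the axis at the head's underside; z along the axis from shank to head (tip at z = -60 mm, head top at +30 mm). It starts in the slanted socket, leaning 35 degrees, head resting on the mouth, and slides out freely along its axis.
- holder: Fixed galvanised slanted socket holding the pin: a 50 x 50 mm steel block, 62 mm long, leaning 35 degrees towards its own -x, on a 100 x 70 x 6 mm foot plate, bored along its axis (14 mm hole). Its mouth is 18 mm to -x of the origin and 71 mm up, its highest edge 86 mm up. Origin: centre of the foot plate's underside; z up.
- mug: Bystander: loose green ceramic mug, 76 mm in diameter, 85 mm tall, handle towards its +y. Origin: centre of its underside; z up.
- cone: Bystander: loose yellow cone marker on a 100 x 100 mm foot, 100 mm tall. Origin: centre of its underside; z up.
- tin: Bystander: loose closed stainless steel tin with clip-on lid, 96 mm in diameter, 82 mm tall. Origin: centre of its underside; z up.

How it is judged:
By the outcome, as a careful person would: the job done as asked, in the order asked, and still so for the second after the job is handed in, with the robot touching nothing.
It also fails if it takes over 72 s, if anything falls off the work surface, if the arm or the gripper's body presses on something with over 40 N, if the wrist force passes 120 N, or if a joint passes its speed limit or range.

## Working session

There is one attempt and no reset: what is moved stays moved. The work goes in short steps, Python scripts to look and compute and a tool call to move; the robot and the scene stay as the last step left them, time stands still between calls to the robot, and variables do not carry over. Pictures are saved under pics/ and viewed, at most 10 in all, crops included, and the job is handed in when it is done.

```bash
ls; mkdir -p pics
```

Run:
```python
from station import arm, imaging, get_state
import cv2,numpy as np
s=get_state();print(s); print(arm.hold_point_z)
for n in("scene","top","wrist"):
    f=imaging.grab_frame(n);cv2.imwrite(f"pics/{n}0.png",f[:,:,::-1])
    print(n,imaging.camera_params(n))
```

```text
pics
station.py
{'t': 0.0, 'q': array([-8.82897514e-01,  3.59400269e-01,  1.10834607e-02, -3.34056936e-04,
       -1.22409345e+00, -2.88092059e-01]), 'qd': array([ 0.00124836,  0.000516  ,  0.00052771, -0.00187343, -0.0006279 ,
       -0.00034387]), 'joint_efforts': array([ 7.48211664e-05, -5.82724750e+01,  2.93043673e+01,  6.99712202e+00,
        6.71414149e-03, -1.30416574e-04]), 'eef_pos': array([ 0.2625221 , -0.62134436,  0.22562763]), 'ee_rot': array([ 3.13995601e+00, -1.57503809e-04, -2.74189954e+00]), 'force': array([0.26319194, 0.3052936 , 0.16587318]), 'moment': array([ 0.0005853 , -0.00769189, -0.01334721]), 'gripper_force': 0.0, 'width': 0.08750339835111304}
0.0188
scene {'fx': 443.9847987199985, 'fy': 443.9847987199985, 'cx': 322.0436029937132, 'cy': 238.78527592985068, 'D': array([-0.08236789,  0.        ,  0.        ,  0.        ,  0.        ]), 'T': array([[ 0.15037166,  0.85322855, -0.49938903,  1.16557787],
       [ 0.98860673, -0.12634308,  0.0818178 ,  0.01710029],
       [ 0.00671494, -0.50600244, -0.86250591,  1.07526368],
       [ 0.        ,  0.       
[... 402 characters left out ...]
-3.41913636e-03, -1.23513593e-01, -9.92336990e-01,
         1.31059142e+00],
       [ 0.00000000e+00,  0.00000000e+00,  0.00000000e+00,
         1.00000000e+00]])}
wrist {'fx': 386.5578784268024, 'fy': 386.5578784268024, 'cx': 319.01188909511353, 'cy': 237.00873258069547, 'D': array([0.00217542, 0.        , 0.        , 0.        , 0.        ]), 'hand_eye': array([[-7.05868675e-04, -9.60213886e-01, -2.79264741e-01,
         7.52699873e-02],
       [ 9.99999739e-01, -7.20005751e-04, -5.19541827e-05,
        -4.47997753e-04],
       [-1.51185092e-04, -2.79264705e-01,  9.60214144e-01,
        -1.57876938e-01],
       [ 0.00000000e+00,  0.00000000e+00,  0.00000000e+00,
         1.00000000e+00]])}
```

View pics/top0.png

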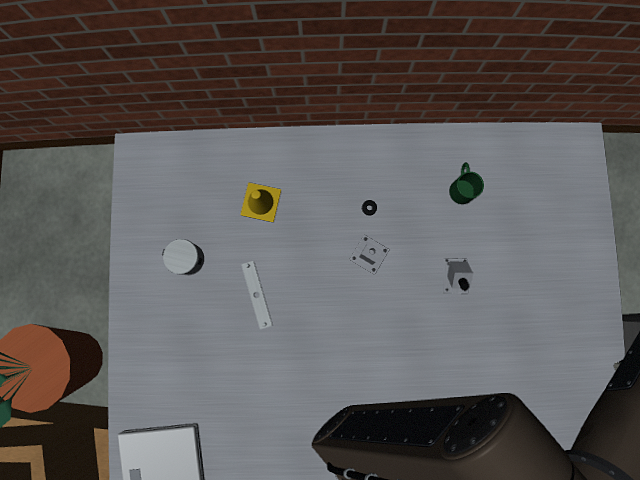

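View pics/scene0.png

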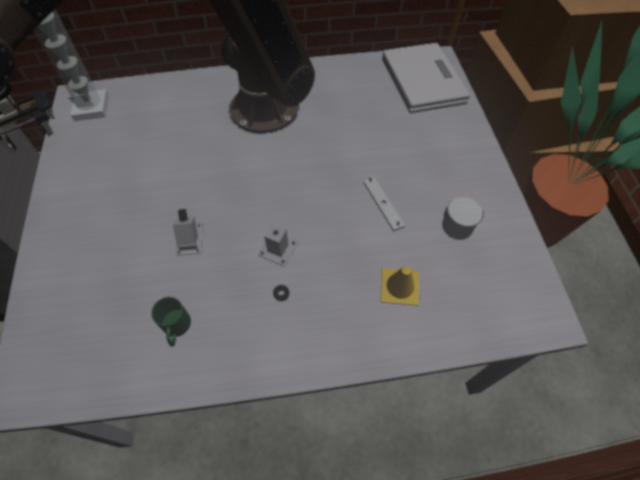

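The top view shows the spacer at about (369,207), bar hole (256,295), post hole (372,251), pin head (463,284). In the scene view they are at about (281,293), (384,203), (276,232) and (183,215).

Create h.py:
```python
from station import arm, imaging, get_state
import cv2,numpy as np
from scipy.spatial.transform import Rotation as R
def tool():
    s=get_state();T=np.eye(4);T[:3,:3]=R.from_euler('xyz',s['ee_rot']).as_matrix();T[:3,3]=s['eef_pos'];return T
def ray(n,px,T=None):
    c=imaging.camera_params(n);K=np.array([[c['fx'],0,c['cx']],[0,c['fy'],c['cy']],[0,0,1]])
    u=cv2.undistortPoints(np.array([[px]],float),K,c['D'])[0,0]
    if n=='wrist':T=T@c['hand_eye']
    else:T=c['T']
    return T[:3,3],T[:3,:3]@np.array([u[0],u[1],1])
def plane(r,z): o,d=r;return o+d*(z-o[2])/d[2]
def tri(*rs):
    A=0;b=0
    for o,d in rs:
        d=d/np.linalg.norm(d);P=np.eye(3)-np.outer(d,d);A=A+P;b=b+P@o
    p=np.linalg.solve(A,b)
    e=[np.linalg.norm(np.cross(p-o,d/np.linalg.norm(d))) for o,d in rs]
    return p,max(e)
def shift(p):  # world point -> tool axes shift for TCP
    T=tool();return T[:3,:3].T@(np.array(p)-T[:3,3])
def snap(name):
    T=tool();f=imaging.grab_frame('wrist')[:,:,::-1].copy();cv2.imwrite(f'pics/{name}.png',f);np.save(f'pics/{name}.npy',T);return T,f
```

Run:
```python
from h import *
np.set_printoptions(precision=4,suppress=True)
P=dict(spacer=((369.5,207.5),(281,293),.014),bar=((256,295),(384,203),.012),post=((372,251),(276,232),.09),pin=((463,284),(183,213),.09))
for k,(a,b,z) in P.items():
    p,e=tri(ray('top',a),ray('scene',b));print(k,p,e,plane(ray('top',a),z),plane(ray('scene',b),z),shift(p))
for a in((248.5,264),(264.5,327)):print(plane(ray('top',a),.012))
```

```text
spacer [ 0.6916 -0.0126  0.0033] 0.0004857450821881757 [ 0.6893 -0.012   0.014 ] [ 0.6964 -0.0118  0.014 ] [-0.6322  0.3936  0.2229]
bar [0.4495 0.3179 0.0015] 0.0004635437746004148 [0.4492 0.3159 0.012 ] [0.4565 0.3154 0.012 ] [-0.5378  0.7923  0.2253]
post [ 0.5558 -0.0054  0.0876] 0.0007672094410578746 [ 0.5555 -0.006   0.09  ] [ 0.5574 -0.0046  0.09  ] [-0.5099  0.4531  0.1387]
pin [ 0.4603 -0.2461  0.0885] 0.00037196971979769155 [ 0.4603 -0.2453  0.09  ] [ 0.4613 -0.2461  0.09  ] [-0.3283  0.2686  0.1376]
[0.537  0.3362 0.012 ]
[0.3596 0.2933 0.012 ]
```

Run:
```python
from h import *
print(shift((.66,-.01,.226)))
```

```text
[-6.04075650e-01  4.08556691e-01  2.57641156e-04]
```

Emit:
nudge_tcp:
  segments:
    - {"finger_gap": 0.088,"tx": -0.6,"ty": 0.38}
    - {"finger_gap": 0.088,"tx": -0.6,"ty": 0.38}
    - {"finger_gap": 0.088,"tx": -0.6,"ty": 0.38}
    - {"finger_gap": 0.088,"tx": -0.6,"ty": 0.38}
    - {"finger_gap": 0.088,"tx": -0.6,"ty": 0.38}
    - {"finger_gap": 0.088,"tx": -0.6,"ty": 0.38}
    - {"finger_gap": 0.088,"tx": -0.6,"ty": 0.38}
    - {"finger_gap": 0.088,"tx": -0.6,"ty": 0.38}
    - {"finger_gap": 0.088,"tx": -0.6,"ty": 0.38}
    - {"finger_gap": 0.088,"tx": -0.6,"ty": 0.38}
    - {"finger_gap": 0.088,"tx": -0.6,"ty": 0.38}
    - {"finger_gap": 0.088,"tx": -0.6,"ty": 0.38}
    - {"finger_gap": 0.088,"tx": -0.6,"ty": 0.38}
    - {"finger_gap": 0.088,"tx": -0.6,"ty": 0.38}
    - {"finger_gap": 0.088,"tx": -0.6,"ty": 0.38}
    - {"finger_gap": 0.088,"tx": -0.6,"ty": 0.38}
    - {"finger_gap": 0.088,"tx": -0.6,"ty": 0.38}
    - {"finger_gap": 0.088,"tx": -0.6,"ty": 0.38}
    - {"finger_gap": 0.088,"tx": -0.6,"ty": 0.38}
    - {"finger_gap": 0.088,"tx": -0.6,"ty": 0.38}
  grip_force: 20

```text
t: 1.82
eef_pos: [0.6672, -0.0379, 0.2258]
ee_rot: [3.141, -0.001, -2.741]
force: [-0.8, 0.1, 0.3]
width: 0.0877
gripper_force: 0.0
```

Run:
```python
from h import *
T,f=snap('w1');print(T[:3,3])
```

```text
[ 0.66716499 -0.03785822  0.22581002]
```

View pics/w1.png

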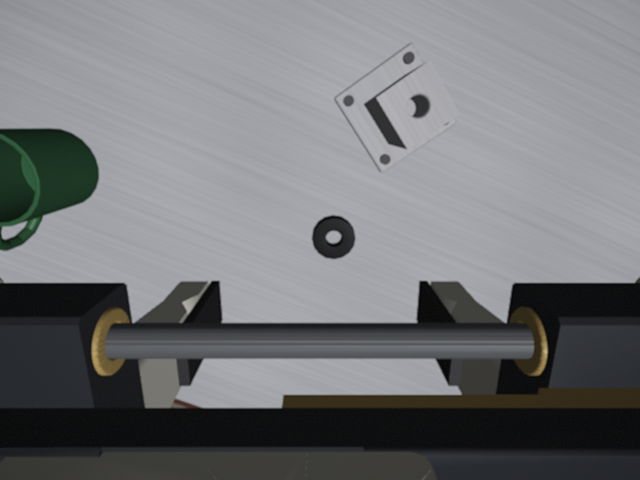

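Wrist view: spacer ring centred at (333,237), post hole at about (419,105), mug at far left.

Add to h.py:
```python
def blobs(f,mask,box,amin=30):
    x0,y0,x1,y1=box;m=np.zeros(mask.shape,np.uint8);m[y0:y1,x0:x1]=mask[y0:y1,x0:x1]
    cs,h=cv2.findContours(m,cv2.RETR_CCOMP,cv2.CHAIN_APPROX_NONE)
    out=[]
    for c,hh in zip(cs,h[0] if h is not None else []):
        if cv2.contourArea(c)>amin:
            M=cv2.moments(c);out.append((hh[3]>=0,round(M['m10']/M['m00'],2),round(M['m01']/M['m00'],2),cv2.contourArea(c),cv2.minEnclosingCircle(c)[1]))
    return out
```

Run:
```python
from h import *
T=np.load('pics/w1.npy');f=cv2.imread('pics/w1.png');g=cv2.cvtColor(f,cv2.COLOR_BGR2GRAY)
m=(g<90).astype(np.uint8)
for b in blobs(f,m,(290,200,380,275)): print(b,plane(ray('wrist',b[1:3],T),.014))
for b in blobs(f,m,(330,40,470,175)): print(b,plane(ray('wrist',b[1:3],T),.09))
for n,box,z in (('top',(350,190,390,225),.014),('scene',(265,280,298,308),.014)):
    f=cv2.imread(f'pics/{n}0.png');g=cv2.cvtColor(f,cv2.COLOR_BGR2GRAY)
    for b in blobs(f,(g<90).astype(np.uint8),box,3): print(n,b,plane(ray(n,b[1:3]),z))
w=cv2.resize(cv2.imread('pics/w1.png')[30:180,320:480],None,fx=3.5,fy=3.5);cv2.imwrite('pics/w1c.png',w)
```

```text
(np.False_, 333.06, 236.74, 1358.0, 21.38419532775879) [ 0.69102695 -0.01298659  0.014     ]
(np.True_, 333.03, 236.53, 186.0, 9.055485725402832) [ 0.69083902 -0.01310085  0.014     ]
(np.False_, 384.48, 158.84, 44.0, 4.146817684173584) [ 0.60142285 -0.01296985  0.09      ]
(np.False_, 348.07, 100.42, 52.5, 4.609872341156006) [ 0.57438372 -0.05488509  0.09      ]
(np.False_, 420.59, 105.12, 242.5, 11.091379165649414) [ 0.55698054 -0.0054871   0.09      ]
(np.False_, 383.1, 122.55, 594.5, 29.72972297668457) [ 0.57834448 -0.02515187  0.09      ]
(np.False_, 408.03, 57.77, 70.5, 5.590270042419434) [ 0.53248391 -0.02784565  0.09      ]
top (np.False_, 368.85, 207.3, 171.0, 7.8647847175598145) [ 0.68997569 -0.0101333   0.014     ]
top (np.True_, 369.13, 207.4, 26.5, 3.3542017936706543) [ 0.68966246 -0.01092346  0.014     ]
scene (np.False_, 280.71, 292.53, 192.0, 8.260795593261719) [ 0.69500529 -0.01242411  0.014     ]
scene (np.True_, 280.86, 292.61, 23.5, 3.1623775959014893) [ 0.69528564 -0.01206315  0.014     ]
```

View pics/w1c.png

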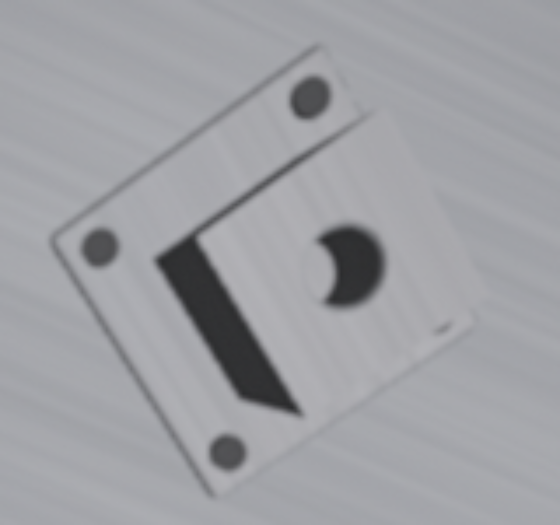

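The crop shows the post hole's circle centred at crop (343,265), which is full-picture pixel (418.1,105.7).

Run:
```python
from h import *
np.set_printoptions(precision=4,suppress=True)
T=np.load('pics/w1.npy')
r=ray('wrist',(418.1,105.7),T);print(plane(r,.09),tri(r,ray('scene',(276,232))),tri(r,ray('top',(372,251)),ray('scene',(276,232))))
r=ray('wrist',(333,236.6),T);print(tri(r,ray('scene',(280.8,292.6))),tri(r,ray('scene',(280.8,292.6)),ray('top',(369,207.4))))
print(shift((.6905,-.0125,.003)))
```

```text
[ 0.558 -0.007  0.09 ] (array([ 0.5574, -0.0057,  0.0889]), np.float64(0.0011516895027452918)) (array([ 0.5564, -0.0058,  0.0873]), np.float64(0.0013457302347430304))
(array([ 0.6925, -0.0123,  0.0078]), np.float64(9.842262760901978e-05)) (array([ 0.692 , -0.0119,  0.0065]), np.float64(0.0009494197675622409))
[-0.032   0.0148  0.2232]
```

Emit:
nudge_tcp:
  segments:
    - {"finger_gap": 0.088,"tx": -0.032,"ty": 0.015,"tz": 0.05}
    - {"finger_gap": 0.088,"tx": -0.032,"ty": 0.015,"tz": 0.09}
    - {"finger_gap": 0.088,"tx": -0.032,"ty": 0.015,"tz": 0.13}
    - {"finger_gap": 0.088,"tx": -0.032,"ty": 0.015,"tz": 0.17}
    - {"finger_gap": 0.088,"tx": -0.032,"ty": 0.015,"tz": 0.2}
    - {"finger_gap": 0.088,"tx": -0.032,"ty": 0.015,"tz": 0.215}
    - {"finger_gap": 0.088,"tx": -0.032,"ty": 0.015,"tz": 0.223}
    - {"finger_gap": 0.088,"tx": -0.032,"ty": 0.015,"tz": 0.223}
    - {"finger_gap": 0.04,"tx": -0.032,"ty": 0.015,"tz": 0.223}
    - {"finger_gap": 0.03,"tx": -0.032,"ty": 0.015,"tz": 0.223}
    - {"finger_gap": 0.03,"tx": -0.032,"ty": 0.015,"tz": 0.223}
    - {"finger_gap": 0.03,"tx": -0.032,"ty": 0.015,"tz": 0.223}
    - {"finger_gap": 0.03,"tx": -0.032,"ty": 0.015,"tz": 0.223}
    - {"finger_gap": 0.03,"tx": -0.032,"ty": 0.015,"tz": 0.223}
    - {"finger_gap": 0.03,"tx": -0.032,"ty": 0.015,"tz": 0.223}
    - {"finger_gap": 0.03,"tx": -0.032,"ty": 0.015,"tz": 0.223}
  grip_force: 20

```text
t: 3.2
eef_pos: [0.6912, -0.0118, 0.0037]
ee_rot: [-3.142, 0.0, -2.742]
force: [-1.2, 0.7, 1.2]
width: 0.0426
gripper_force: 20.0
```

Emit:
nudge_tcp:
  segments:
    - {"finger_gap": 0.03,"tz": -0.04}
    - {"finger_gap": 0.03,"tz": -0.08}
    - {"finger_gap": 0.03,"tz": -0.12}
    - {"finger_gap": 0.03,"tx": 0.04,"ty": 0.02,"tz": -0.13}
    - {"finger_gap": 0.03,"tx": 0.08,"ty": 0.04,"tz": -0.13}
    - {"finger_gap": 0.03,"tx": 0.11,"ty": 0.053,"tz": -0.13}
    - {"finger_gap": 0.03,"tx": 0.122,"ty": 0.0575,"tz": -0.13}
    - {"finger_gap": 0.03,"tx": 0.122,"ty": 0.0575,"tz": -0.13}
    - {"finger_gap": 0.03,"tx": 0.122,"ty": 0.0575,"tz": -0.13}
    - {"finger_gap": 0.03,"tx": 0.122,"ty": 0.0575,"tz": -0.13}

```text
t: 4.03
eef_pos: [0.5572, -0.0063, 0.134]
ee_rot: [-3.141, 0.001, -2.741]
force: [0.1, -0.9, -0.3]
width: 0.0424
gripper_force: 20.0
```

Run:
```python
from h import *
T,f=snap('w2');print(T[:3,3])
cv2.imwrite('pics/w2c.png',cv2.resize(f[180:360,200:440],None,fx=3.3,fy=3.3))
```

```text
[ 0.55716499 -0.00625369  0.1339742 ]
```

View pics/w2c.png

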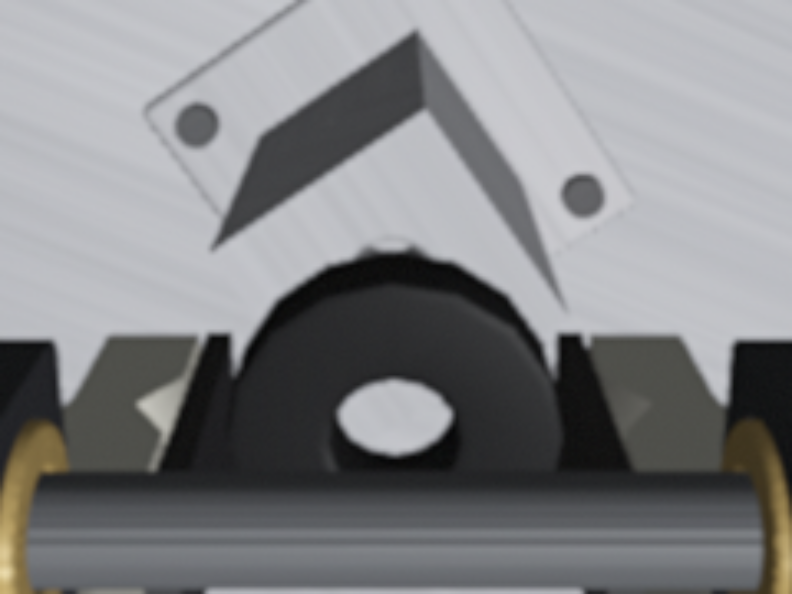

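The crop shows the spacer held level. The hole's far rim is at crop (396,378), and the post hole's far edge shows at crop (393,239).

Run:
```python
from h import *
np.set_printoptions(precision=4,suppress=True)
T=np.load('pics/w2.npy');I=np.linalg.inv(T)
for px,z in (((200+396/3.3,180+378/3.3),T[2,3]+.0103),((200+336/3.3,180+420/3.3),T[2,3]+.0103),((200+460/3.3,180+420/3.3),T[2,3]+.0103),((200+398/3.3,180+284/3.3),T[2,3]+.0103),((200+393/3.3,180+239/3.3),.09)):
    p=plane(ray('wrist',px,T),z);print(p,(I@np.r_[p,1])[:3])
```

```text
[ 0.5503 -0.0092  0.1443] [ 0.0075 -0.0001 -0.0103]
[ 0.5586 -0.014   0.1443] [ 0.0016 -0.0077 -0.0103]
[0.5525 0.0005 0.1443] [ 0.0016  0.0081 -0.0103]
[ 0.5386 -0.0139  0.1443] [ 0.0201  0.0002 -0.0103]
[ 0.5503 -0.0096  0.09  ] [ 0.0077 -0.0004  0.044 ]
```

Emit:
nudge_tcp:
  segments:
    - {"finger_gap": 0.03,"tx": 0.001,"tz": 0.02}
    - {"finger_gap": 0.03,"tx": 0.001,"tz": 0.033}
    - {"finger_gap": 0.03,"tx": 0.001,"tz": 0.038}
    - {"finger_gap": 0.03,"tx": 0.001,"tz": 0.04}
    - {"finger_gap": 0.03,"tx": 0.001,"tz": 0.0405}
    - {"finger_gap": 0.03,"tx": 0.001,"tz": 0.0405}
    - {"finger_gap": 0.05,"tx": 0.001,"tz": 0.0405}
    - {"finger_gap": 0.06,"tx": 0.001,"tz": 0.0405}
    - {"finger_gap": 0.06,"tx": 0.001,"tz": 0.0405}
    - {"finger_gap": 0.08,"tx": 0.001,"tz": 0.02}
    - {"finger_gap": 0.088,"tx": 0.001,"tz": -0.02}
    - {"finger_gap": 0.088,"tx": 0.02,"tz": -0.06}
    - {"finger_gap": 0.088,"tx": -0.02,"tz": -0.1}
    - {"finger_gap": 0.088,"tx": -0.04,"tz": -0.1}
    - {"finger_gap": 0.088,"tx": -0.04,"tz": -0.1}
    - {"finger_gap": 0.088,"tx": -0.04,"tz": -0.1}

```text
t: 5.42
eef_pos: [0.5944, 0.0098, 0.234]
ee_rot: [3.142, 0.001, -2.742]
force: [-1.1, 0.3, -0.4]
width: 0.0877
gripper_force: 0.0
```

Run:
```python
from h import *
T,f=snap('w3');print(T[:3,3])
cv2.imwrite('pics/w3c.png',cv2.resize(f[60:280,200:460],None,fx=2.7,fy=2.7))
```

```text
[0.5944363  0.00978457 0.23395307]
```

View pics/w3c.png

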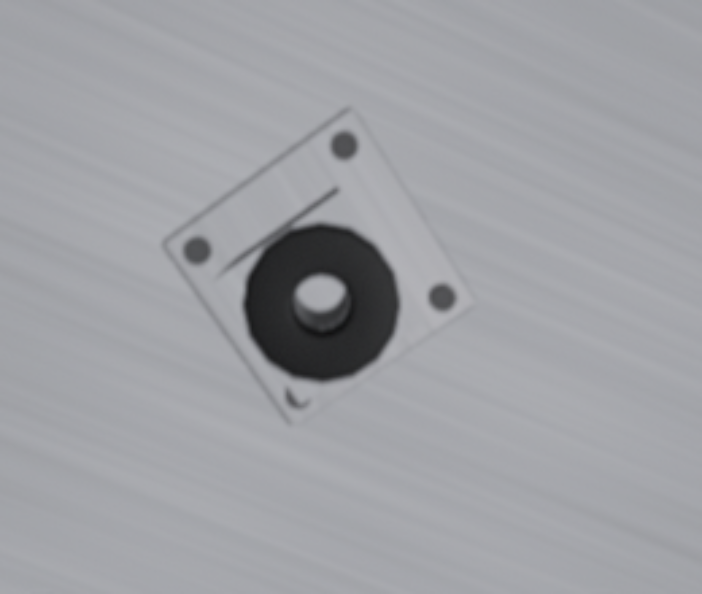

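The crop shows the spacer flat on the post: outer disc centred at crop (322,303), hole centred at about (322,303).

Run:
```python
from h import *
np.set_printoptions(precision=4,suppress=True)
T=np.load('pics/w3.npy');f=cv2.imread('pics/w3.png');g=cv2.cvtColor(f,cv2.COLOR_BGR2GRAY)
for b in blobs(f,(g<75).astype(np.uint8),(285,138,352,205)): print(b,plane(ray('wrist',b[1:3],T),.104))
q=lambda x,y:(200+x/2.7,60+y/2.7)
print(plane(ray('wrist',q(322,303),T),.104))
# bolts -> flange centre at z~.008 (diagonal bolts)
b1,b2=plane(ray('wrist',q(197,250),T),.007),plane(ray('wrist',q(442,297),T),.007);print((b1+b2)/2)
T1=np.load('pics/w1.npy');w=lambda x,y:(320+x/3.5,30+y/3.5)
r=[plane(ray('wrist',w(*p),T1),.007) for p in((310,97),(228,452))];print((r[0]+r[1])/2)
t=[plane(ray('wrist',q(*p),T),.007) for p in((344,145),(298,395))];print((t[0]+t[1])/2)
```

```text
(np.False_, 318.47, 171.7, 2445.5, 28.887813568115234) [ 0.5564 -0.0072  0.104 ]
(np.True_, 317.6, 168.6, 264.0, 10.772778511047363) [ 0.5545 -0.0087  0.104 ]
[ 0.5565 -0.0065  0.104 ]
[ 0.5576 -0.0066  0.007 ]
[ 0.558  -0.0065  0.007 ]
[ 0.5578 -0.0066  0.007 ]
```

Run:
```python
from h import *
np.set_printoptions(precision=4,suppress=True)
print('tin',plane(ray('top',(181,256.5)),.082), 'cone',plane(ray('top',(261,202)),.0))
print(shift((.485,.325,.2339)))
```

```text
tin [0.5559 0.5083 0.082 ] cone [0.7176 0.3005 0.    ]
[-0.0232  0.3329 -0.0008]
```

Emit:
nudge_tcp:
  segments:
    - {"finger_gap": 0.06,"tx": -0.023,"ty": 0.333,"turn": 0.163}
    - {"finger_gap": 0.06,"tx": -0.023,"ty": 0.333,"turn": 0.163}
    - {"finger_gap": 0.06,"tx": -0.023,"ty": 0.333,"turn": 0.163}
    - {"finger_gap": 0.06,"tx": -0.023,"ty": 0.333,"turn": 0.163}
    - {"finger_gap": 0.06,"tx": -0.023,"ty": 0.333,"turn": 0.163}
    - {"finger_gap": 0.06,"tx": -0.023,"ty": 0.333,"turn": 0.163}
    - {"finger_gap": 0.06,"tx": -0.023,"ty": 0.333,"turn": 0.163}
    - {"finger_gap": 0.06,"tx": -0.023,"ty": 0.333,"turn": 0.163}
    - {"finger_gap": 0.06,"tx": -0.023,"ty": 0.333,"turn": 0.163}
    - {"finger_gap": 0.06,"tx": -0.023,"ty": 0.333,"turn": 0.163}
    - {"finger_gap": 0.06,"tx": -0.023,"ty": 0.333,"turn": 0.163}
    - {"finger_gap": 0.06,"tx": -0.023,"ty": 0.333,"turn": 0.163}

```text
t: 6.47
eef_pos: [0.4847, 0.3235, 0.2331]
ee_rot: [-3.141, -0.001, -2.905]
force: [0.4, 0.1, -0.9]
width: 0.0599
gripper_force: 0.0
```

Run:
```python
from h import *
T,f=snap('w4');print(T[:3,3])
```

```text
[0.48468105 0.32351534 0.23309095]
```

View pics/w4.png

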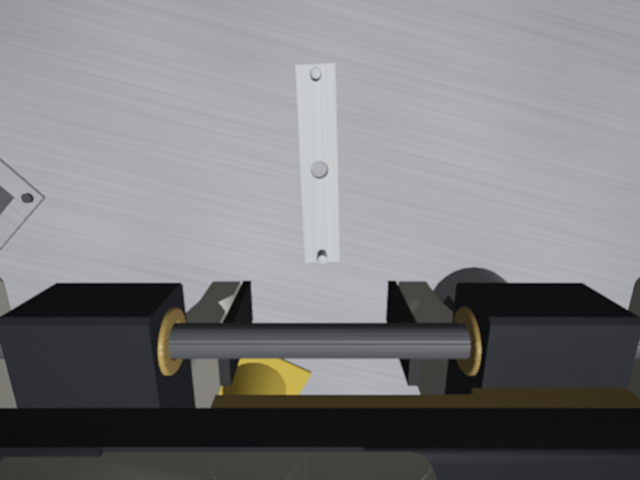

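The bar hole is at (319,169.5). The end edges have midpoints (315.5,64.5) and (322,262).

Run:
```python
from h import *
np.set_printoptions(precision=4,suppress=True)
T=np.load('pics/w4.npy');f=cv2.imread('pics/w4.png');g=cv2.cvtColor(f,cv2.COLOR_BGR2GRAY)
print(g[169,296:345:3])
m=(g<188).astype(np.uint8)
for b in blobs(f,m,(305,150,333,190)): print(b,plane(ray('wrist',b[1:3],T),.012))
a,h,b=[plane(ray('wrist',p,T),.012) for p in((315.5,64.5),(319,169.5),(322,262))]
d=b-a;print(a,h,b,np.linalg.norm(d),np.arctan2(d[1],d[0]),(a+b)/2,tri(ray('wrist',(319,169.5),T),ray('scene',(384,203))))
p=.5*h+.5*(a+b)/2;p[2]=.003;print(shift(p))
```

```text
[175 176 202 201 200 175 175 176 177 178 161 201 202 203 180 176 175]
(np.False_, 319.13, 169.59, 242.0, 9.231511116027832) [0.4523 0.3153 0.012 ]
[0.3616 0.2901 0.012 ] [0.4522 0.3151 0.012 ] [0.5442 0.3404 0.012 ] 0.1894723534518884 0.2686154779444635 [0.4529 0.3153 0.012 ] (array([0.453 , 0.316 , 0.0071]), np.float64(0.0008237353693404143))
[ 0.0333 -0.0003  0.2303]
```

Emit:
nudge_tcp:
  segments:
    - {"finger_gap": 0.06,"tx": 0.033,"tz": 0.04,"turn": -0.032}
    - {"finger_gap": 0.06,"tx": 0.033,"tz": 0.08,"turn": -0.032}
    - {"finger_gap": 0.06,"tx": 0.033,"tz": 0.12,"turn": -0.032}
    - {"finger_gap": 0.06,"tx": 0.033,"tz": 0.16,"turn": -0.032}
    - {"finger_gap": 0.06,"tx": 0.033,"tz": 0.2,"turn": -0.032}
    - {"finger_gap": 0.06,"tx": 0.033,"tz": 0.22,"turn": -0.032}
    - {"finger_gap": 0.06,"tx": 0.033,"tz": 0.23,"turn": -0.032}
    - {"finger_gap": 0.06,"tx": 0.033,"tz": 0.23,"turn": -0.032}
    - {"finger_gap": 0.03,"tx": 0.033,"tz": 0.23,"turn": -0.032}
    - {"finger_gap": 0.03,"tx": 0.033,"tz": 0.23,"turn": -0.032}
    - {"finger_gap": 0.03,"tx": 0.033,"tz": 0.23,"turn": -0.032}
    - {"finger_gap": 0.03,"tx": 0.033,"tz": 0.23,"turn": -0.032}
    - {"finger_gap": 0.03,"tx": 0.033,"tz": 0.23,"turn": -0.032}
    - {"finger_gap": 0.03,"tx": 0.033,"tz": 0.23,"turn": -0.032}
  grip_force: 40

```text
t: 7.68
eef_pos: [0.4531, 0.3172, 0.0045]
ee_rot: [3.141, 0.001, -2.873]
force: [-0.2, -2.4, 6.4]
width: 0.0356
gripper_force: 40.0
```

Run:
```python
from h import *
np.set_printoptions(precision=4,suppress=True)
print(shift((.5573,-.0067,.115)))
```

```text
[-0.0144 -0.3399 -0.1107]
```

Emit:
nudge_tcp:
  segments:
    - {"finger_gap": 0.03,"tz": -0.03}
    - {"finger_gap": 0.03,"tz": -0.07}
    - {"finger_gap": 0.03,"tz": -0.11}
    - {"finger_gap": 0.03,"tz": -0.14}
    - {"finger_gap": 0.03,"tx": -0.002,"ty": -0.04,"tz": -0.15}
    - {"finger_gap": 0.03,"tx": -0.004,"ty": -0.08,"tz": -0.15}
    - {"finger_gap": 0.03,"tx": -0.006,"ty": -0.12,"tz": -0.15}
    - {"finger_gap": 0.03,"tx": -0.008,"ty": -0.16,"tz": -0.15}
    - {"finger_gap": 0.03,"tx": -0.01,"ty": -0.2,"tz": -0.15}
    - {"finger_gap": 0.03,"tx": -0.011,"ty": -0.24,"tz": -0.15}
    - {"finger_gap": 0.03,"tx": -0.012,"ty": -0.28,"tz": -0.15}
    - {"finger_gap": 0.03,"tx": -0.013,"ty": -0.31,"tz": -0.15}
    - {"finger_gap": 0.03,"tx": -0.014,"ty": -0.33,"tz": -0.15}
    - {"finger_gap": 0.03,"tx": -0.014,"ty": -0.34,"tz": -0.15}
    - {"finger_gap": 0.03,"tx": -0.014,"ty": -0.34,"tz": -0.15}
    - {"finger_gap": 0.03,"tx": -0.014,"ty": -0.34,"tz": -0.15}
    - {"finger_gap": 0.03,"tx": -0.014,"ty": -0.34,"tz": -0.15}
  grip_force: 40

```text
t: 9.1
eef_pos: [0.5561, -0.0063, 0.1533]
ee_rot: [3.141, -0.0, -2.872]
force: [-0.2, 0.1, -2.7]
width: 0.0355
gripper_force: 40.1
```

Run:
```python
from h import *
T,f=snap('w5');print(T[:3,3])
```

```text
[ 0.55611167 -0.0062879   0.15334676]
```

View pics/w5.png

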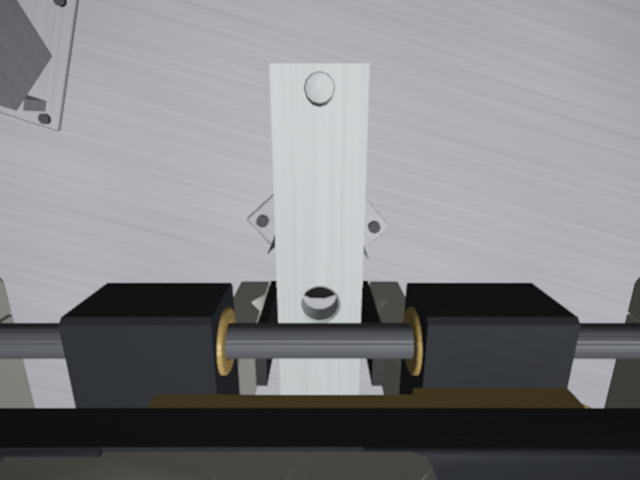

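Bar held level: hole at about (320.5,303) with far rim y≈287, end edge at y=64 (x 270–370). The spacer lies hidden below.

Run:
```python
from h import *
np.set_printoptions(precision=4,suppress=True)
T=np.load('pics/w5.npy');I=np.linalg.inv(T)
for px in((320,64),(320.5,287),(302,303),(339,303)):
    p=plane(ray('wrist',px,T),T[2,3]+.0075);print(p,(I@np.r_[p,1])[:3])
print(shift((.5573,-.0067,.109)))
```

```text
[ 0.4635 -0.0319  0.1608] [ 0.096  -0.     -0.0075]
[ 0.5468 -0.0087  0.1608] [ 0.0096  0.0002 -0.0075]
[ 0.556  -0.0143  0.1608] [ 0.0022 -0.0077 -0.0075]
[0.5519 0.0009 0.1608] [ 0.0022  0.0081 -0.0075]
[-0.0009 -0.0009  0.0445]
```

Emit:
nudge_tcp:
  segments:
    - {"finger_gap": 0.03,"tx": -0.002,"ty": -0.001,"tz": 0.02}
    - {"finger_gap": 0.03,"tx": -0.002,"ty": -0.001,"tz": 0.035}
    - {"finger_gap": 0.03,"tx": -0.002,"ty": -0.001,"tz": 0.041}
    - {"finger_gap": 0.03,"tx": -0.002,"ty": -0.001,"tz": 0.043}
    - {"finger_gap": 0.03,"tx": -0.002,"ty": -0.001,"tz": 0.0445}
    - {"finger_gap": 0.03,"tx": -0.002,"ty": -0.001,"tz": 0.0455}
    - {"finger_gap": 0.03,"tx": -0.002,"ty": -0.001,"tz": 0.0455}
  grip_force: 40

```text
t: 9.73
eef_pos: [0.5591, -0.0071, 0.1087]
ee_rot: [-3.142, 0.001, -2.872]
force: [-0.1, 0.4, -2.3]
width: 0.0356
gripper_force: 40.1
```

Emit:
nudge_tcp:
  segments:
    - {"finger_gap": 0.045}
    - {"finger_gap": 0.05}
    - {"finger_gap": 0.05}
    - {"finger_gap": 0.07,"tz": -0.02}
    - {"finger_gap": 0.088,"tz": -0.06}
    - {"finger_gap": 0.088,"tx": -0.02,"tz": -0.1}
    - {"finger_gap": 0.088,"tx": -0.04,"tz": -0.1}
    - {"finger_gap": 0.088,"tx": -0.04,"tz": -0.1}
    - {"finger_gap": 0.088,"tx": -0.04,"tz": -0.1}
  grip_force: 40

```text
t: 10.48
eef_pos: [0.5981, 0.0035, 0.2088]
ee_rot: [3.141, 0.002, -2.873]
force: [-0.3, -0.6, -0.7]
width: 0.0837
gripper_force: 0.0
```

Run:
```python
from h import *
T,f=snap('w6');print(T[:3,3])
f2=imaging.grab_frame('scene')[:,:,::-1]
a=cv2.resize(f[20:300,180:460],(560,560));b=cv2.resize(f2[190:270,150:310],None,fx=5,fy=5)[:560,240:480]
b=cv2.resize(f2[195:275,240:274+0+6],(240,480));b=cv2.copyMakeBorder(b,0,80,0,0,cv2.BORDER_CONSTANT)
cv2.imwrite('pics/w6c.png',a);cv2.imwrite('pics/s6.png',f2)
```

```text
[0.59806164 0.00345546 0.20879814]
```

View pics/w6c.png

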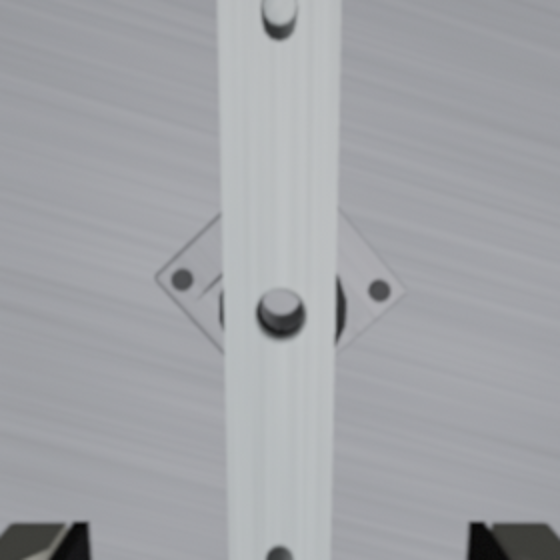

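The bar lies on the spacer, its hole at crop (281,313). The spacer edges peek out at crop x≈220 and 346, and the flange bolts are at crop (182,280) and (380,290).

Run:
```python
from h import *
np.set_printoptions(precision=4,suppress=True)
T=np.load('pics/w6.npy');q=lambda x,y:(180+x/2,20+y/2)
I=np.linalg.inv(T)
P=lambda x,y,z:(lambda p:(p,(I@np.r_[p,1])[:2]))(plane(ray('wrist',q(x,y),T),z))
print('bar',P(281,313,.116));print('bolts',(P(182,280,.007)[0]+P(380,290,.007)[0])/2)
print(P(219.5,310,.104)[1],P(346,310,.104)[1], I@np.r_[.5578,-.0066,.104,1])
# pin region in top and scene
for n,box in(('top',(450,275,475,295)),('scene',(172,205,195,226))):
    g=cv2.cvtColor(cv2.imread(f'pics/{n}0.png'),cv2.COLOR_BGR2GRAY)
    for b in blobs(g,(g<60).astype(np.uint8),box,5): print(n,b)
# view pose over the holder
print(shift((.48,-.24,.24)))
```

```text
bar (array([ 0.5566, -0.0074,  0.116 ]), array([0.043 , 0.0006]))
bolts [ 0.5578 -0.0065  0.007 ]
[ 0.0425 -0.0202] [0.0425 0.0226] [0.0417 0.001  0.1047 1.    ]
top (np.False_, 463.24, 283.71, 82.5, 6.328678607940674)
scene (np.False_, 182.28, 214.89, 54.0, 5.434360504150391)
[ 0.1768 -0.2034 -0.0322]
```

Emit:
nudge_tcp:
  segments:
    - {"finger_gap": 0.06,"tx": 0.03,"ty": -0.03,"tz": -0.03}
    - {"finger_gap": 0.06,"tx": 0.159,"ty": -0.209,"tz": -0.03}
    - {"finger_gap": 0.06,"tx": 0.159,"ty": -0.209,"tz": -0.03}
    - {"finger_gap": 0.06,"tx": 0.159,"ty": -0.209,"tz": -0.03}
    - {"finger_gap": 0.06,"tx": 0.159,"ty": -0.209,"tz": -0.03}
    - {"finger_gap": 0.06,"tx": 0.159,"ty": -0.209,"tz": -0.03}
    - {"finger_gap": 0.06,"tx": 0.159,"ty": -0.209,"tz": -0.03}
    - {"finger_gap": 0.06,"tx": 0.159,"ty": -0.209,"tz": -0.03}
    - {"finger_gap": 0.06,"tx": 0.159,"ty": -0.209,"tz": -0.03}
    - {"finger_gap": 0.06,"tx": 0.159,"ty": -0.209,"tz": -0.03}
    - {"finger_gap": 0.06,"tx": 0.159,"ty": -0.209,"tz": -0.03}

```text
t: 11.5
eef_pos: [0.4994, -0.2398, 0.2378]
ee_rot: [3.141, -0.0, -2.872]
force: [-0.2, -0.1, -0.1]
width: 0.0602
gripper_force: 0.0
```

Run:
```python
from h import *
T,f=snap('w7');print(T[:3,3])
cv2.imwrite('pics/w7c.png',cv2.resize(f[0:280,180:460],(560,560)))
```

```text
[ 0.49940813 -0.23979517  0.23781084]
```

View pics/w7c.png

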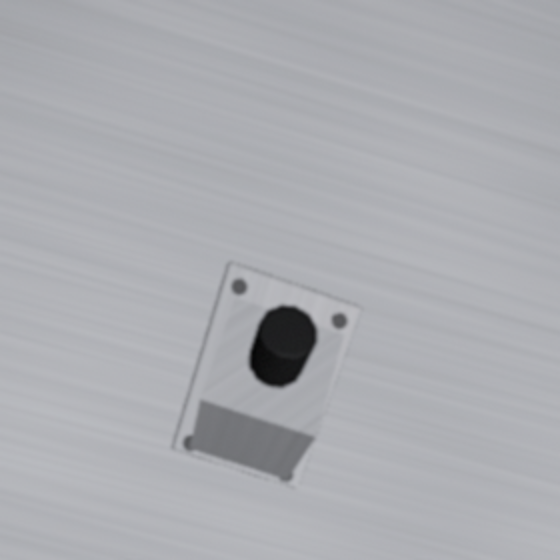

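The crop shows the foot bolts at (239,286), (339,320), (189,442), (287,475), and the pin head's top disc at (288,334) leaning to the upper right. That was my tenth picture, so from here I work numerically.

Run:
```python
from h import *
np.set_printoptions(precision=4,suppress=True)
T=np.load('pics/w7.npy');q=lambda x,y:(180+x/2,y/2)
B=[plane(ray('wrist',q(*p),T),.007) for p in((239,286),(339,320),(189,442),(287,475))]
c=sum(B)/4;d=(B[0]+B[1]-B[2]-B[3])[:2];l=np.linalg.norm(d);print('centre',c,'spacing',l/2,np.linalg.norm(B[0]-B[1]));d/=l
print('lean dir',d,np.arctan2(d[1],d[0]))
M=np.r_[c[:2]+.018*d,.071];u=np.r_[d*np.sin(np.radians(35)),np.cos(np.radians(35))]
print('mouth',M,'head top expected',M+.03*u)
r=ray('wrist',q(288,334),T);print('top seen @',plane(r,M[2]+.03*u[2]))
g=cv2.cvtColor(cv2.imread('pics/w7.png'),cv2.COLOR_BGR2GRAY)
bb=[b for b in blobs(g,(g<60).astype(np.uint8),(290,140,350,205),50)];print(bb)
rr=[ray('top',(463.2,283.7)),ray('scene',(182.3,214.9)),ray('wrist',bb[0][1:3],T)]
print('head centre',tri(*rr),'expected',M+.015*u)
G=M+.023*u;print('grasp',G)
```

```text
centre [ 0.4917 -0.2501  0.007 ] spacing 0.08342109756677141 0.05190499982393316
lean dir [-0.9987  0.0509] 3.090642827812112
mouth [ 0.4737 -0.2492  0.071 ] head top expected [ 0.4565 -0.2483  0.0956]
top seen @ [ 0.4561 -0.2482  0.0956]
[(np.False_, 320.72, 172.61, 894.0, 19.79595947265625)]
head centre (array([ 0.4619, -0.249 ,  0.0823]), np.float64(0.0010069945965599275)) expected [ 0.4651 -0.2488  0.0833]
grasp [ 0.4605 -0.2485  0.0898]
```

Emit:
nudge_tcp:
  segments:
    - {"finger_gap": 0.06,"tx": 0.04,"ty": 0.002,"tz": 0.03,"turn": 0.1}
    - {"finger_gap": 0.06,"tx": 0.04,"ty": 0.002,"tz": 0.06,"turn": 0.2}
    - {"finger_gap": 0.06,"tx": 0.04,"ty": 0.002,"tz": 0.09,"turn": 0.3}
    - {"finger_gap": 0.06,"tx": 0.04,"ty": 0.002,"tz": 0.1,"turn": 0.32}
    - {"finger_gap": 0.06,"tx": 0.04,"ty": 0.002,"tz": 0.13,"turn": 0.32}
    - {"finger_gap": 0.06,"tx": 0.04,"ty": 0.002,"tz": 0.15,"turn": 0.32}
    - {"finger_gap": 0.06,"tx": 0.04,"ty": 0.002,"tz": 0.16,"turn": 0.32}
    - {"finger_gap": 0.06,"tx": 0.04,"ty": 0.002,"tz": 0.165,"turn": 0.32}
    - {"finger_gap": 0.06,"tx": 0.04,"ty": 0.002,"tz": 0.165,"turn": 0.32}
    - {"finger_gap": 0.06,"tx": 0.04,"ty": 0.002,"tz": 0.165,"turn": 0.32}
  grip_force: 15

```text
t: 12.38
eef_pos: [0.4614, -0.2492, 0.074]
ee_rot: [-3.141, 0.001, 3.092]
force: [-0.6, -0.2, 0.2]
width: 0.0599
gripper_force: 0.0
```

Run:
```python
from h import *
np.set_printoptions(precision=4,suppress=True)
print(shift((.46,-.2485,.072)))
```

```text
[0.0014 0.0006 0.002 ]
```

Emit:
nudge_tcp:
  segments:
    - {"finger_gap": 0.05,"tx": 0.001,"ty": 0.0005,"tz": 0.001}
    - {"finger_gap": 0.03,"tx": 0.001,"ty": 0.0005,"tz": 0.001}
    - {"finger_gap": 0.015,"tx": 0.001,"ty": 0.0005,"tz": 0.001}
    - {"finger_gap": 0.015,"tx": 0.001,"ty": 0.0005,"tz": 0.001}
    - {"finger_gap": 0.015,"tx": 0.001,"ty": 0.0005,"tz": 0.001}
    - {"finger_gap": 0.015,"tx": 0.001,"ty": 0.0005,"tz": 0.001}
    - {"finger_gap": 0.015,"tx": 0.001,"ty": 0.0005,"tz": 0.001}
    - {"finger_gap": 0.015,"tx": 0.001,"ty": 0.0005,"tz": 0.001}
  grip_force: 25

```text
t: 13.05
eef_pos: [0.4594, -0.2487, 0.0722]
ee_rot: [-3.142, 0.0, 3.09]
force: [-1.2, 0.3, 2.0]
width: 0.0231
gripper_force: 25.0
```

Emit:
nudge_tcp:
  segments:
    - {"finger_gap": 0.015,"tx": 0.006,"tz": -0.0082}
    - {"finger_gap": 0.015,"tx": 0.0115,"tz": -0.0164}
    - {"finger_gap": 0.015,"tx": 0.0172,"tz": -0.0246}
    - {"finger_gap": 0.015,"tx": 0.023,"tz": -0.0328}
    - {"finger_gap": 0.015,"tx": 0.0287,"tz": -0.041}
    - {"finger_gap": 0.015,"tx": 0.0344,"tz": -0.049}
    - {"finger_gap": 0.015,"tx": 0.0402,"tz": -0.0573}
    - {"finger_gap": 0.015,"tx": 0.046,"tz": -0.0655}
    - {"finger_gap": 0.015,"tx": 0.046,"tz": -0.0655}
  grip_force: 25

```text
t: 13.8
eef_pos: [0.413, -0.2464, 0.1395]
ee_rot: [-3.141, 0.002, 3.09]
force: [1.2, 0.4, -1.4]
width: 0.0235
gripper_force: 25.0
```

Run:
```python
from h import *
T,f=snap('w8')
cv2.imwrite('pics/s8.png',imaging.grab_frame('scene')[:,:,::-1]);cv2.imwrite('pics/t8.png',imaging.grab_frame('top')[:,:,::-1])
g=cv2.cvtColor(f,cv2.COLOR_BGR2GRAY)
for y in range(180,330,8): print(y,' '.join(f'{v:3d}' for v in g[y,240:400:6]))
```

```text
180 187 187 187 188 189 189 189 190 190 189 188 189 188 189 188 188 189 189 190 190 192 192 192 192 191 192 192
188 189 190 189 189 189 189 189 189 188 188 188 188 188 188 188 188 188 188 188 188 187 187 188 187 188 188 189
196 189 189 189 190 190 189 189 189 189 188 187 187 187 187 187 187 188 188 189 188 188 188 188 188 189 190 190
204 185 185 186 187 187 188 189 189 189 189 189 189 189 189 189 189 189 190 190 191 190 191 191 190 190 190 189
212 186 186 187 186 187 186 187 187 187 188 187 188 188 188 189 188 189 190 191 191 192 191 192 191 191 192 191
220 188 189 188 187 187 187 186 185 186 186 186 187 187 188 189 190 190 191 191 192 192 193 193 194 194 194 194
228 187 187 187 187 188 189 188 188 189 189 187 187 186 186 185 184 184 185 186 186 188 189 190 191 191 191 190
236 188 187 187 187 187 187 186 186 186 186 186 186 186 
[... 587 characters left out ...]
 191 188 188 188 188 188 188
284  21  19  19  98  97  98  99 127  20 190 188 191 189 158 187 189 191 187  15  75  98  97  98  98  18  20  21
292  26  24  35  98  98  99  98  80  20 190 142  34  34  33  35  34  41 188  13  21  99  98  98  99  18  24  25
300  25  23  33  91  97 165 165  18  23  33  34  35  36  36  35  35  37  36  18  23  78  89  98  99  21  25  23
308  24  35  62  85  98  96 177  23  28  33  34  37  37  37  37  38  41  38  24  21  57  97  98  99  53  20  25
316  32  32 117 103  97  98 100  23  30  34  36  35  37  38  39  39  40  40  37  23  20  98  97  94  55  76  25
324  51  69 123  40  40  41  40  40  43  41  41  41  41  40  40  39  41  41  40  41  41  41  40  40  49 121  21
```

Emit:
nudge_tcp:
  segments:
    - {"finger_gap": 0.015,"tx": 0.015}
    - {"finger_gap": 0.015,"tx": 0.028}
    - {"finger_gap": 0.015,"tx": 0.028,"tz": 0.02}
    - {"finger_gap": 0.015,"tx": 0.028,"tz": 0.04}
    - {"finger_gap": 0.015,"tx": 0.028,"tz": 0.0445}
    - {"finger_gap": 0.015,"tx": 0.028,"tz": 0.0445}
    - {"finger_gap": 0.015,"tx": 0.018,"tz": 0.0445}
    - {"finger_gap": 0.015,"tx": 0.01,"tz": 0.0445}
    - {"finger_gap": 0.015,"tx": 0.005,"tz": 0.0445}
  grip_force: 12

```text
t: 14.7
eef_pos: [0.4104, -0.2463, 0.094]
ee_rot: [-3.141, 0.001, 3.091]
force: [-2.1, -0.9, -0.7]
width: 0.0238
gripper_force: 12.0
```

Emit:
nudge_tcp:
  segments:
    - {"finger_gap": 0.015,"tx": -0.004}
    - {"finger_gap": 0.015,"tx": -0.008}
    - {"finger_gap": 0.015,"tx": -0.012}
    - {"finger_gap": 0.015,"tx": -0.016}
    - {"finger_gap": 0.015,"tx": -0.02}
  grip_force: 12

```text
t: 15.12
eef_pos: [0.4285, -0.2471, 0.093]
ee_rot: [3.142, -0.001, 3.09]
force: [-3.3, -0.4, -0.3]
width: 0.0239
gripper_force: 12.0
```

Emit:
nudge_tcp:
  segments:
    - {"finger_gap": 0.015,"tx": -0.004}
    - {"finger_gap": 0.015,"tx": -0.008}
    - {"finger_gap": 0.015,"tx": -0.012}
    - {"finger_gap": 0.015,"tx": -0.016}
    - {"finger_gap": 0.015,"tx": -0.019}
    - {"finger_gap": 0.015,"tx": -0.019}
  grip_force: 12

```text
t: 15.62
eef_pos: [0.4482, -0.2481, 0.0931]
ee_rot: [-3.141, 0.0, 3.091]
force: [-1.7, -0.7, -0.2]
width: 0.0237
gripper_force: 12.0
```

Emit:
nudge_tcp:
  segments:
    - {"finger_gap": 0.015,"tx": 0.015}
    - {"finger_gap": 0.015,"tx": 0.025,"tz": -0.03}
    - {"finger_gap": 0.015,"tx": 0.025,"tz": -0.07}
    - {"finger_gap": 0.015,"tx": 0.02,"tz": -0.1}
    - {"finger_gap": 0.015,"tx": 0.015,"tz": -0.12}
    - {"finger_gap": 0.015,"tz": -0.13}
    - {"finger_gap": 0.015,"tz": -0.13}
  grip_force: 20

```text
t: 16.2
eef_pos: [0.4515, -0.2488, 0.2266]
ee_rot: [-3.14, 0.008, 3.091]
force: [2.0, -0.2, -1.2]
width: 0.0234
gripper_force: 20.0
```

Run:
```python
from h import *
np.set_printoptions(precision=4,suppress=True)
print(get_state()['q'])
T,f=snap('w9');g=cv2.cvtColor(f,cv2.COLOR_BGR2GRAY)
for n in('w8','w9'):
    g=cv2.cvtColor(cv2.imread(f'pics/{n}.png'),cv2.COLOR_BGR2GRAY)
    print(n,[(x,int(np.argmax(g[240:324,x]<70))+240) for x in range(296,346,5)])
# predicted far rim of head top for tilts
c=imaging.camera_params('wrist');Hi=np.linalg.inv(c['hand_eye'])
for a in(35,20,10,5,0,-5,-10):
    a=np.radians(a);u=np.array([np.sin(a),0,-np.cos(a)]);p=np.array([np.cos(a),0,np.sin(a)])
    X=np.array([0,0,-.0188])+.006*u+.012*p;X=(Hi@np.r_[X,1])[:3];print(round(np.degrees(a)),X[:2]/X[2]*c['fx']+[c['cx'],c['cy']])
print(shift((.52,-.13,.2)))
```

```text
[-0.1215  0.0897 -0.3411  0.0013 -1.132  -1.5002]
w8 [(296, 298), (301, 293), (306, 289), (311, 288), (316, 286), (321, 286), (326, 287), (331, 289), (336, 292), (341, 296)]
w9 [(296, 287), (301, 278), (306, 274), (311, 253), (316, 249), (321, 270), (326, 240), (331, 273), (336, 277), (341, 282)]
35 [319.9201 287.5973]
20 [319.9417 291.1312]
10 [319.9563 294.7529]
5 [319.9636 296.9163]
0 [319.9707 299.2959]
-5 [319.9776 301.8743]
-10 [319.9841 304.6312]
[-0.0642  0.1217  0.0248]
```

Emit:
nudge_tcp:
  segments:
    - {"finger_gap": 0.015,"tx": -0.03,"ty": 0.03,"turn": -0.12}
    - {"finger_gap": 0.015,"tx": -0.064,"ty": 0.06,"turn": -0.24}
    - {"finger_gap": 0.015,"tx": -0.064,"ty": 0.09,"turn": -0.36}
    - {"finger_gap": 0.015,"tx": -0.064,"ty": 0.12,"turn": -0.48}
    - {"finger_gap": 0.015,"tx": -0.064,"ty": 0.122,"turn": -0.6}
    - {"finger_gap": 0.015,"tx": -0.064,"ty": 0.122,"turn": -0.72}
    - {"finger_gap": 0.015,"tx": -0.064,"ty": 0.122,"turn": -0.84}
    - {"finger_gap": 0.015,"tx": -0.064,"ty": 0.122,"turn": -0.96}
    - {"finger_gap": 0.015,"tx": -0.064,"ty": 0.122,"turn": -1.08}
    - {"finger_gap": 0.015,"tx": -0.064,"ty": 0.122,"turn": -1.2}
    - {"finger_gap": 0.015,"tx": -0.064,"ty": 0.122,"turn": -1.32}
    - {"finger_gap": 0.015,"tx": -0.064,"ty": 0.122,"turn": -1.44}
    - {"finger_gap": 0.015,"tx": -0.064,"ty": 0.122,"turn": -1.56}
    - {"finger_gap": 0.015,"tx": -0.064,"ty": 0.122,"turn": -1.57}
    - {"finger_gap": 0.015,"tx": -0.064,"ty": 0.122,"turn": -1.57}
  grip_force: 20

```text
t: 17.5
eef_pos: [0.5172, -0.1294, 0.2224]
ee_rot: [3.141, 0.0, -1.626]
force: [-0.4, 0.7, -1.5]
width: 0.0234
gripper_force: 20.0
```

Run:
```python
from h import *
np.set_printoptions(precision=4,suppress=True)
T,f=snap('w10');g=cv2.cvtColor(f,cv2.COLOR_BGR2GRAY)
print([(x,int(np.argmax(g[240:324,x]<70))+240) for x in range(290,350,5)])
s=imaging.grab_frame('scene')[:,:,::-1];cv2.imwrite('pics/s10.png',s)
d=np.abs(s.astype(int)-cv2.imread('pics/scene0.png').astype(int)).max(2)
c=imaging.camera_params('scene');K=np.array([[c['fx'],0,c['cx']],[0,c['fy'],c['cy']],[0,0,1]]);Ti=np.linalg.inv(c['T'])
def proj(p): return cv2.projectPoints(np.array([p],float),cv2.Rodrigues(Ti[:3,:3])[0],Ti[:3,3],K,c['D'])[0][0,0]
for z in(-.0248,-.0188,0,.0052,.03,.065): print(z,proj((T@[0,0,z,1])[:3]))
u,v=proj((T@[0,0,.03,1])[:3]).astype(int)
gs=cv2.cvtColor(np.ascontiguousarray(s),cv2.COLOR_BGR2GRAY)
for y in range(v-36,v+40,2): print(y,' '.join(f'{gs[y,x]:3d}{"*" if d[y,x]>15 else " "}' for x in range(u-36,u+36,3)))
print(u-36)
```

```text
[(290, 281), (295, 291), (300, 280), (305, 276), (310, 262), (315, 249), (320, 248), (325, 251), (330, 273), (335, 277), (340, 282), (345, 294)]
-0.0248 [215.3889 189.029 ]
-0.0188 [215.8953 190.5713]
0 [217.4518 195.3079]
0.0052 [217.8744 196.5929]
0.03 [219.8444 202.5774]
0.065 [222.5023 210.6368]
166 139* 140* 140* 136  132  128  123  119  110* 104*  98*  91*  83*  68*  57*  77* 126  127  128  129  129  130  132  132 
168 102*  96*  91*  86*  75*  71*  67*  63*  61*  60*  65*  84*  69*  65*  61*  81* 127  128  128  128  129  130  130  130 
170 103*  82*  88*  65*  59*  58*  59*  58*  59*  57*  71* 120   84*  68*  83* 104* 127  127  128  128  128  129  129  129 
172 127  124  126   84*  59*  59*  58*  58*  58*  59*  70* 122   89*  76* 110  125  125  126  125  126  126  126  127  128 
174 130  130  129  100*  59*  58*  59*  60*  59*  58*  64* 113*  88*  74* 107  124  124  123  125  127  127  127  128  128 
176 128  129  128  115   61*  60*  59*  58*  59*
[... 3347 characters left out ...]
  126  127  127  127  127  128  128  128  128  129  129  130  130  130  130 
232  91   92   90   89   84  119  126  126  127  128  127  127  127  127  127  127  128  128  128  129  129  129  130  130 
234  91   92   92   88   83  116  128  127  127  126  126  126  126  127  127  127  127  127  128  129  128  129  130  130 
236  91   92   92   90   84  113  127  126  127  127  127  126  127  126  127  126  126  127  127  128  129  130  130  130 
238  92   92   92   91   85  118  124  128  128  127  127  127  128  127  127  128  128  128  129  129  129  131  130  130 
240  91   91   90   90   90  124  124  127  129  128  128  129  128  129  128  128  127  128  128  129  129  130  130  131 
183
```

Run:
```python
import cv2
g=cv2.cvtColor(cv2.imread('pics/w10.png'),cv2.COLOR_BGR2GRAY)
print('     ',' '.join(f'{x:3d}' for x in range(270,370,4)))
for y in range(180,326,4): print(y,' ',' '.join(f'{v:3d}' for v in g[y,270:370:4]))
```

```text
270 274 278 282 286 290 294 298 302 306 310 314 318 322 326 330 334 338 342 346 350 354 358 362 366
180   188 189 187 189 189 189 191 188 190 190 188 189 191 188 188 191 188 188 188 187 188 187 189 188 190
184   188 189 187 189 188 188 191 188 190 190 188 189 192 189 187 191 187 188 188 186 188 187 190 188 189
188   189 189 187 190 187 189 190 188 190 189 188 188 191 189 187 190 188 188 188 187 189 187 189 188 189
192   189 189 187 190 187 188 190 189 191 190 188 189 190 188 187 190 187 187 188 187 189 188 189 188 189
196   190 190 188 190 187 188 190 189 191 189 188 188 190 189 186 190 187 188 187 187 190 188 190 188 189
200   190 190 188 190 187 188 190 190 190 190 189 188 190 188 186 190 188 188 187 187 190 188 189 189 188
204   191 189 189 190 186 188 190 190 190 190 189 188 190 189 186 191 188 188 188 187 190 188 189 190 189
208   191 189 189 189 187 188 190 190 191 190 190 189 191 189 186 191 187 188 187 188 190 188 190 190 188
212   191 189 190 189 187 189 190 191 191 190 190 189 191 190 187 191 188 189 188 187 191 189 190 190 188
216   190 188 191 188 188 189 190 191 191 189 
[... 2221 characters left out ...]
  35  46  57  65  63  56  44  29  14  14  14  20  16  47 100 117
304   149 141 107  17  18  20  14  15  45  67  71  74  75  77  78  80  70  38  14  14  17  18  24 107 124
308    76 138  80  17  20  20  18  46  65  68  70  73  74  77  78  80  81  73  40  13  16  18  14 113  89
312    79  78  43  19  20  16  45  64  66  69  71  74  76  78  79  78  81  82  75  33  19  18  17  78  79
316    78  82  17  19  16  14  52  64  66  69  72  73  77  78  80  80  80  81  82  48  17  16  18  47  79
320    79  84  18  19  19  25  59  63  67  71  74  76  78  79  80  81  81  81  81  62  16  19  18  26  79
324    36  36  36  34  35  36  37  35  37  37  35  36  35  35  35  34  35  36  35  36  35  36  36  35  35
```

Run:
```python
from h import *
c=imaging.camera_params('wrist');Hi=np.linalg.inv(c['hand_eye'])
for a in(6,3,0,-3,-6):
  for s in(.022,.024,.026):
    A=np.radians(a);u=np.array([np.sin(A),0,-np.cos(A)]);p=np.array([np.cos(A),0,np.sin(A)])
    o=np.array([0,0,-.0188])-s*u; r=[]
    for X in(o+.03*u+.012*p,o+.012*p,o-.052*u+.006*p,o-.06*u+.003*p):
        X=(Hi@np.r_[X,1])[:3];r.append(round((X[1]/X[2])*c['fx']+c['cy'],1))
    print(a,s,r)
print(shift((.5574,-.0069,.2)))
```

```text
6 0.022 [np.float64(299.8), np.float64(277.3), np.float64(262.3), np.float64(264.0)]
6 0.024 [np.float64(298.0), np.float64(276.1), np.float64(261.5), np.float64(263.2)]
6 0.026 [np.float64(296.3), np.float64(274.9), np.float64(260.7), np.float64(262.4)]
3 0.022 [np.float64(301.5), np.float64(275.3), np.float64(256.1), np.float64(257.2)]
3 0.024 [np.float64(299.4), np.float64(273.9), np.float64(255.1), np.float64(256.3)]
3 0.026 [np.float64(297.4), np.float64(272.5), np.float64(254.2), np.float64(255.4)]
0 0.022 [np.float64(303.2), np.float64(273.4), np.float64(249.9), np.float64(250.5)]
0 0.024 [np.float64(300.8), np.float64(271.7), np.float64(248.8), np.float64(249.4)]
0 0.026 [np.float64(298.5), np.float64(270.1), np.float64(247.7), np.float64(248.4)]
-3 0.022 [np.float64(305.0), np.float64(271.5), np.float64(243.7), np.float64(243.8)]
-3 0.024 [np.float64(302.4), np.float64(269.7), np.float64(242.5), np.float64(242.6)]
-3 0.026 [np.float64(299.8), np.float64(267.9), np.float64(241.3), np.float64(241.5)]
-6 0.022 [np.float64(306.9), np.float64(269.8), np.float64(237.6), np.float64(237.2)]
-6 0.024 [np.float64(304.0), np.float64(267.7), np.float64(236.3), np.float64(235.9)]
-6 0.026 [np.float64(301.1), np.float64(265.7), np.float64(235.0), np.float64(234.7)]
[-0.12463337 -0.03317749  0.02264869]
```

Emit:
nudge_tcp:
  segments:
    - {"finger_gap": 0.015,"tx": -0.03,"ty": -0.008}
    - {"finger_gap": 0.015,"tx": -0.06,"ty": -0.016}
    - {"finger_gap": 0.015,"tx": -0.09,"ty": -0.024}
    - {"finger_gap": 0.015,"tx": -0.11,"ty": -0.03}
    - {"finger_gap": 0.015,"tx": -0.12,"ty": -0.032}
    - {"finger_gap": 0.015,"tx": -0.1245,"ty": -0.033}
    - {"finger_gap": 0.015,"tx": -0.1245,"ty": -0.033,"tz": 0.01}
    - {"finger_gap": 0.015,"tx": -0.1245,"ty": -0.033,"tz": 0.02}
    - {"finger_gap": 0.015,"tx": -0.1245,"ty": -0.033,"tz": 0.025}
    - {"finger_gap": 0.015,"tx": -0.1245,"ty": -0.033,"tz": 0.025}
    - {"finger_gap": 0.015,"tx": -0.1245,"ty": -0.033,"tz": 0.025}
  grip_force: 20

```text
t: 18.52
eef_pos: [0.5564, -0.0078, 0.1974]
ee_rot: [3.14, -0.001, -1.624]
force: [-0.4, 0.6, -0.4]
width: 0.0239
gripper_force: 20.0
```

Run:
```python
from h import *
np.set_printoptions(precision=4,suppress=True)
T,f=snap('w11');g=cv2.cvtColor(f,cv2.COLOR_BGR2GRAY)
print(T[:3,3],shift((.5574,-.0069,.1225)))
c=imaging.camera_params('wrist');Ti=np.linalg.inv(T@c['hand_eye'])
for p in((.5578,-.0066,.116),(.5566,-.0074,.116)):
  for o in((0,0),(.008,0),(-.008,0),(0,.008),(0,-.008)):
    X=Ti@np.r_[p[0]+o[0],p[1]+o[1],p[2],1];print(o,X[:2]/X[2]*c['fx']+[c['cx'],c['cy']])
print('     ',' '.join(f'{x:3d}' for x in range(282,362,3)))
for y in range(210,300,3): print(y,' ',' '.join(f'{v:3d}' for v in g[y,282:362:3]))
```

```text
[ 0.5564 -0.0078  0.1974] [-0.0008 -0.0005  0.0755]
(0, 0) [317.4504 248.0632]
(0.008, 0) [305.1695 248.7001]
(-0.008, 0) [329.742  247.4258]
(0, 0.008) [318.1218 259.662 ]
(0, -0.008) [316.767 236.257]
(0, 0) [319.2273 246.7963]
(0.008, 0) [306.9339 247.4343]
(-0.008, 0) [331.5314 246.1577]
(0, 0.008) [319.8837 258.4171]
(0, -0.008) [318.5591 234.9674]
      282 285 288 291 294 297 300 303 306 309 312 315 318 321 324 327 330 333 336 339 342 345 348 351 354 357 360
210   196 191 195 132  60 185 201 191 153  78  17   5   8  11  33  87 106  73  88 146 199 218 219 218 217 217 217
213   191 192 185  60 126 204 158  19  15  28  41  53  61  71  73  90 150 200 219 220 218 217 217 217 216 217 217
216   191 196 110  66 194 110  14  46  57  67  75  73  94 153 202 219 219 217 217 217 217 216 217 217 217 215 214
219   193 177  58 146  94  28  62  74  74  98 164 204 219 219 217 217 217 217 217 217 217 217 215 214 215 217 218
222   196 113  66 153  66  74 101 168 20
[... 2223 characters left out ...]
 193 191 190 190
282   141  73  14  78 195 101   7  15  14  17  14  12  13  12  14  14  14  15  15  12 150 191  11  13 111  96  91
285    92  19  18  72 191  23  14  17  15  15  13  15  12  16  14  15  15  14  14  12  75 179  12  20  45  82  78
288    73  17  19  62 171   8  15  15  17  12  16  13  13  12  14  15  12  14  14  15  18 174  14  21  20  76  79
291    55  18  19  62 114  10  14  13  14  15  13  14  11  13  15  16  14  14  16  10  11 132  13  17  16  66  78
294    31  21  18  45  47  12  15  12  13  14  14  13  16  15  13  11  15  17  16  13  15  59  13  17  19  50  79
297    18  20  18  18  13  12  14  14  13  13  15  21  34  33  20  14  11  11  14  16  11  14  17  18  15  35  86
```

Emit:
nudge_tcp:
  segments:
    - {"finger_gap": 0.015,"tx": -0.001,"ty": -0.0006}
    - {"finger_gap": 0.015,"tx": -0.001,"ty": -0.0006,"tz": 0.008}
    - {"finger_gap": 0.015,"tx": -0.001,"ty": -0.0006,"tz": 0.016}
    - {"finger_gap": 0.015,"tx": -0.001,"ty": -0.0006,"tz": 0.024}
    - {"finger_gap": 0.015,"tx": -0.001,"ty": -0.0006,"tz": 0.03}
  grip_force: 15

```text
t: 18.98
eef_pos: [0.5571, -0.006, 0.1666]
ee_rot: [3.14, -0.0, -1.623]
force: [0.3, -0.7, -1.2]
width: 0.0235
gripper_force: 15.0
```

Emit:
nudge_tcp:
  segments:
    - {"finger_gap": 0.015,"tz": 0.006}
    - {"finger_gap": 0.015,"tz": 0.012}
    - {"finger_gap": 0.015,"tz": 0.018}
    - {"finger_gap": 0.015,"tz": 0.018}
  grip_force: 15

```text
t: 19.32
eef_pos: [0.5569, -0.006, 0.1486]
ee_rot: [3.14, -0.0, -1.623]
force: [-0.5, 0.2, -0.7]
width: 0.0233
gripper_force: 15.0
```

Emit:
nudge_tcp:
  segments:
    - {"finger_gap": 0.015,"ty": 0.0003,"tz": 0.006}
    - {"finger_gap": 0.015,"tx": 0.0005,"ty": 0.0003,"tz": 0.012}
    - {"finger_gap": 0.015,"tx": 0.0005,"ty": 0.0003,"tz": 0.018}
    - {"finger_gap": 0.015,"tx": 0.0005,"ty": 0.0003,"tz": 0.022}
    - {"finger_gap": 0.015,"tx": 0.0005,"ty": 0.0003,"tz": 0.025}
    - {"finger_gap": 0.015,"tx": 0.0005,"ty": 0.0003,"tz": 0.025}
  grip_force: 15

```text
t: 19.82
eef_pos: [0.5569, -0.0065, 0.1243]
ee_rot: [3.14, -0.0, -1.623]
force: [0.8, -0.1, -1.1]
width: 0.0238
gripper_force: 15.0
```

Nearly home, with no resistance. I'll lower until contact, release, then look from above.

Emit:
nudge_tcp:
  segments:
    - {"finger_gap": 0.015,"tz": 0.001}
    - {"finger_gap": 0.015,"tz": 0.002}
    - {"finger_gap": 0.015,"tz": 0.002}
  grip_force: 15

```text
t: 20.07
eef_pos: [0.5574, -0.0064, 0.1231]
ee_rot: [-3.141, 0.0, -1.623]
force: [0.1, -1.1, -0.6]
width: 0.0237
gripper_force: 15.0
```

Emit:
nudge_tcp:
  segments:
    - {"finger_gap": 0.03}
    - {"finger_gap": 0.05}
    - {"finger_gap": 0.05}
    - {"finger_gap": 0.06}
    - {"finger_gap": 0.06,"tz": -0.03}
    - {"finger_gap": 0.06,"tz": -0.07}
    - {"finger_gap": 0.06,"tx": -0.03,"tz": -0.1}
    - {"finger_gap": 0.06,"tx": -0.05,"tz": -0.1}
    - {"finger_gap": 0.06,"tx": -0.05,"tz": -0.1}
    - {"finger_gap": 0.06,"tx": -0.05,"tz": -0.1}
  grip_force: 15

```text
t: 20.9
eef_pos: [0.56, 0.0445, 0.2237]
ee_rot: [-3.141, 0.001, -1.621]
force: [0.2, -0.1, -0.1]
width: 0.0596
gripper_force: 0.0
```

Run:
```python
from h import *
np.set_printoptions(precision=4,suppress=True)
T,f=snap('w12');g=cv2.cvtColor(f,cv2.COLOR_BGR2GRAY)
c=imaging.camera_params('wrist');Ti=np.linalg.inv(T@c['hand_eye'])
def pj(p): X=Ti@np.r_[p,1];return (X[:2]/X[2]*c['fx']+[c['cx'],c['cy']]).round(1)
print(T[:3,3])
for z in(.116,.146,.15,.156):print(z,pj((.5572,-.0068,z)),pj((.5692,-.0068,z)),pj((.5452,-.0068,z)),pj((.5572,-.0188,z)),pj((.5572,.0052,z)))
u,v=pj((.5572,-.0068,.13)).astype(int)
print('     ',' '.join(f'{x:3d}' for x in range(u-40,u+40,3)))
for y in range(v-45,v+45,3): print(y,' ',' '.join(f'{k:3d}' for k in g[y,u-40:u+40:3]))
```

```text
[0.56   0.0445 0.2237]
0.116 [320.  161.9] [302.4 162.8] [337.8 161. ] [319.1 143.7] [320.9 179.6]
0.146 [320.1 166.6] [300.2 167.6] [340.  165.5] [319.1 146.2] [321.1 186.4]
0.15 [320.1 167.3] [299.9 168.3] [340.4 166.2] [319.1 146.5] [321.1 187.4]
0.156 [320.1 168.4] [299.4 169.5] [340.9 167.3] [319.1 147.1] [321.2 189. ]
      280 283 286 289 292 295 298 301 304 307 310 313 316 319 322 325 328 331 334 337 340 343 346 349 352 355 358
119   174 175 142 177 179 177 181 177 174 181 181 182 177 180 180 181 178 177 177 177 178 178 182 174 164 185 200
122   174 156 170 179 177 180 181 174 178 181 182 185 178 180 179 180 178 177 177 177 176 174 186 200 203 202 201
125   173 147 177 179 177 181 178 174 181 181 185 181 179 181 181 179 177 175 174 186 199 202 201 201 201 201 201
128   154 173 180 176 180 181 174 178 181 183 185 174 1
[... 2322 characters left out ...]
 173 177 174 174
191   204 203 201 201 200 202 202 202 204 201 191 185 176 170 163 180 182 183 176 186 183 184 171 175 177 175 174
194   200 200 201 201 202 203 201 189 178 169 174 183 184 184 182 180 182 177  87 182 184 174 175 174 178 174 173
197   201 202 203 200 189 178 177 175 175 178 178 169 181 180 187 184 152 119  85 172 183 175 176 174 178 175 174
200   199 188 176 178 174 176 178 176 175 179 180 180 175 172 185 187 128  86 117 185 171 179 175 174 178 175 174
203   176 174 174 178 175 176 178 177 175 178 180 179 179 178 173 172 186 183 185 181 174 179 175 174 177 175 174
206   177 175 175 179 174 176 178 178 175 179 180 179 179 178 179 175 166 174 184 173 176 179 175 174 178 175 174
```

Emit:
nudge_tcp:
  segments:
    - {"finger_gap": 0.06,"tx": 0.04,"tz": -0.03}
    - {"finger_gap": 0.06,"tx": 0.08,"tz": -0.05}
    - {"finger_gap": 0.06,"tx": 0.12,"tz": -0.05}
    - {"finger_gap": 0.06,"tx": 0.16,"tz": -0.05}
    - {"finger_gap": 0.06,"tx": 0.2,"tz": -0.05}
    - {"finger_gap": 0.06,"tx": 0.24,"tz": -0.05}
    - {"finger_gap": 0.06,"tx": 0.24,"tz": -0.05}
    - {"finger_gap": 0.06,"tx": 0.24,"tz": -0.05}

```text
t: 21.62
eef_pos: [0.5462, -0.1992, 0.272]
ee_rot: [3.14, -0.0, -1.628]
force: [0.7, 1.0, 0.3]
width: 0.0599
gripper_force: 0.0
```

Run:
```python
from h import *
np.set_printoptions(precision=4,suppress=True)
F={n:imaging.grab_frame(n)[:,:,::-1].copy() for n in('top','scene')}
boxes=dict(top=dict(mug=(445,160,490,208),cone=(238,178,285,225),tin=(158,236,208,278)),scene=dict(mug=(148,292,192,348),cone=(378,262,424,308),tin=(444,194,486,240)))
for n in F:
    d=np.abs(F[n].astype(int)-cv2.imread(f'pics/{n}0.png')).max(2)
    for k,(a,b,c,e) in boxes[n].items():print(n,k,int((d[b:e,a:c]>25).sum()))
r=[]
for n,box in(('top',(350,225,395,275)),('scene',(255,200,300,250))):
    g=cv2.cvtColor(F[n],cv2.COLOR_BGR2GRAY)
    for b in blobs(g,(g<55).astype(np.uint8),box,25):
        print(n,b); r.append(ray(n,b[1:3]))
if len(r)==2: print('head centre',tri(*r))
```

```text
top mug 1398
top cone 915
top tin 1173
scene mug 0
scene cone 0
scene tin 0
top (np.False_, 379.54, 247.58, 547.0, 28.218000411987305)
scene (np.False_, 272.97, 223.83, 32.5, 4.609872341156006)
head centre (array([ 0.5593, -0.0148,  0.1355]), np.float64(0.006095958104565588))
```

Run:
```python
from h import *
np.set_printoptions(precision=4,suppress=True)
T=np.load('pics/w12.npy')
# head top disc centre from wrist (two chords) + whole-head blob in scene
rw=ray('wrist',(320.2,162.8),T)
print(plane(rw,.146)); print([plane(ray('scene',(273,223.8)),z) for z in(.131,.136)])
print('tri approx',tri(rw,ray('scene',(273,223.8))))
s=get_state();print(s['width'],s['force'])
print(arm.job_done())
```

```text
[ 0.557 -0.009  0.146]
[array([ 0.5576, -0.0088,  0.131 ]), array([ 0.5608, -0.0087,  0.136 ])]
tri approx (array([ 0.5572, -0.0082,  0.1307]), np.float64(0.0006393023595228343))
0.06007965054001496 [ 0.9308 -0.2908  0.7202]
the job is handed in; nothing more can be done
None
```

The hanger is back together and handed in at about 22 s: the spacer is on the post, the bar is on the spacer with pegs up, and the pin is through all three with its head measured home on the bar. The gripper is open and clear; the mug, cone and tin look unchanged in the scene camera, but their areas in the top camera's picture differed and I did not find out why.

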